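Unclip the damper rod

TASK

Two small aluminium stands on the bench each hold a round bar in a pair of sprung C-clips. Snap the longer bar, the steel damper rod, forward out of its clips so that it comes to rest lying across both of its stand's sloping rails, against the front lips. Leave the short brass drift clipped in its own stand, and do not disturb the roll of tape or the grease tub.

Things in the scene. Friction and masses are not known exactly. Their poses are not given: they have to be found in the camera images.
- damper_rod: The bar to free: polished steel rod, 16 mm diameter, 230 mm long (the last 20 mm at its +y end is a 12 mm threaded stub), about 0.3 kg. Origin on its axis at mid-length; y axis along the rod. At the start level and parallel to its stand's y axis, axis 75 mm above the bench, up to 8 mm off the stand's middle along y.
- rod_stand: The rod's aluminium stand, fixed, 112 x 180 x 90 mm. Origin: on the bench below the clipped rod's axis, midway between the clips; z up, -x is the front (towards the robot), y along the rod. Two cheeks, 24 mm wide, at y = -72 and +72 mm; between them (y = -60 to 60 mm) it is open before, behind and below the rod down to the 12 mm thick base plate, so shut fingers fit down behind the rod there.
- rod_clips (a point): On the clipped rod's axis midway between its clips, 75 mm above the stand's origin. The dark steel C-clips (14 mm wide, at y = -72 and +72 mm) have an 11 mm mouth facing -x and sprung jaws; 10 to 20 N at mid-rod frees it; one clip may let go first, the other when mid-rod is up to 35 mm out: keep on pulling. Posts behind the clips: x = 14 to 26 mm, top at z = 90 mm; clip tops at z = 86 mm.
- rod_rest (a point): Where the freed rod's middle shall lie: stand frame x = -54, z = 54 mm. Each cheek has a rail 24 mm wide (surface 57 mm high below the clip) sloping down 12 degrees to an upright front lip (inner face x = -62 mm, top z = 65 mm). Out of the clips, the rod drops about 10 mm onto the rails and rolls towards the lips; an end that hangs back needs a nudge.
- brass_drift: Bystander: a plain brass bar, 16 mm in diameter and 120 mm long, lying along its y axis, clipped in the other stand. Its origin is on its axis at mid-length. It must stay clipped.
- drift_stand: The drift's stand: like the rod's but narrower (112 x 116 x 90 mm, cheeks at y = -42 and +42 mm, 20 mm wide), same frame, fixed. Which stand is at the left and which at the right varies.
- masking_tape: Bystander: a roll of masking tape, 70 mm across, 24 mm high, lying flat behind the stands. Origin: centre of its underside.
- grease_tub: Bystander: a closed grease tub, 70 mm across, 64 mm high, standing in front of the stands. Origin: centre of its underside.
There are look-alikes about, which are no part of the job. Leave any orange look-alike of the rod_stand alone. Of the things that look like the damper_rod, the larger one is meant.

How it is judged:
By the outcome, as a careful person would: the job done as asked, in the order asked, and still so for the second after the job is handed in, with the robot touching nothing.
It also fails if it takes over 35 s, if anything falls off the work surface, if the arm or the gripper's body presses on something with over 40 N, if the wrist force passes 120 N, or if a joint passes its speed limit or range.

ROBOT

A 7-joint arm with a two-finger parallel gripper is mounted at the origin on a cart in front of the work surface, level with it; the furniture and walls round the work are solid. World frame = base frame: x ahead of the robot, y to its left, z up, the work surface at z = 0. Lengths are in mm, angles in rad, forces in N, time in s.
With the tool pointing down it reaches from about 400 to 875 mm from the base axis. Payload 4.4 kg.
Tool frame: the origin (TCP) lies midway between the tips of the shut fingers; the grasp point (between the pads) lies 19 mm behind it; z points along the fingers, y is the line along which they close (so a half turn about z gives the same grasp; the last joint's range is limited). The gripper opens to 85 mm and grips with 20 to 120 N. Pads are 22 mm wide; open, the fingers measure 114 mm over their backs; the gripper's body (76 mm by 85 mm) begins 54 mm behind the grasp point. The pads swing forward as they close: fully open they stand 13 mm farther back than shut.
Start: joints at [-1.273, 0.628, 0.038, 1.517, -0.027, 0.996, -0.02], TCP at [231.266, 607.482, 231.313] pointing down, gripper open.
Joint ranges: [-3.06, 3.06], [-0.37, 2.12], [-1.25, 1.32], [0.18, 2.47], [-1.1, 4.24], [0.23, 1.98], [-2.94, 2.94]. Speed limits (rad/s): [2.57, 2.57, 3.14, 3.14, 3.14, 3.14, 3.14].

INTERFACE

Orientations are given as [roll, pitch, yaw] about the fixed x, y, z axes, in that order (R = Rz(yaw) Ry(pitch) Rx(roll)).
In Python, from cell import readout, optics, order gives the robot as it stands.
- The arm moves only by the shell command python3 -m jog 'ROWS'. ROWS is a JSON object of lists of equal length, an entry for each row: "claw": the opening, from 0 (shut) to 1 (fully open); "xyz": the shift along the tool's x, y, z each as a share of 0.1 m, from -1 to 1, a list of three; "twist": the turn, a rotation vector about the tool's x, y, z each as a share of 180 degrees, from -1 to 1, a list of three. A call has 1 to 12 rows; each row shifts and turns the commanded pose from where the row before left it, along the tool's axes as they then stand; what a row does not reach is not made up. A row lasts 1/8 s, in which the tool goes at most 62.5 mm and 10.7 degrees, less where a joint would pass 70% of its speed; a pose out of reach is approached as far as the arm can. A call with a number of a shift or a turn outside -1 to 1 is refused whole. A call with a gripper value outside its range is refused whole. The fingers move at their own pace and stop on an object; the grip force is fixed at half the most. Time passes only in rows, so rows that do not move let the fingers close. It gives the time, the measured TCP pose, the force, the opening and the grip force at its end, in the units of the state.
- readout.read_state(): the state, without advancing time (a new reading comes with each control period).
- optics.get_image(name): name is "side" or "top" or "wrist"; returns a dict with "color" (400x640x3 uint8, red, green, blue), "fovy" (degrees; the focal length in pixels is half the picture's height over the tangent of half this angle, whatever the lens; pixels are square), "cx", "cy" (the principal point, pixels), "view" (4x4, takes a point from world to camera coordinates). Camera axes: x right, y up, looking along -z (the intrinsics and any distortion apply to the point x, -y, -z); pixel columns grow to the right and rows downward; lengths in mm; the calibration is good to about 2 mm. A picture is of the moment at which its call begins. There is no depth.
- order.finish_job(): hands the job in; it is judged then, once.
Trained networks look in the newest picture that a camera, given by its name, has taken for a name from the list of things; names that differ only in an ending like _2 or _b are one class to them, and where a whole thing is asked for, a point or a joint stands for the part that bears it (a point fixed in the world has none). Each returns a list of dicts, best first, with "score" (0 to 1); they miss things now and then, are a little off and sometimes report something else, mostly with a low value. They report only what shows in the picture. A call takes as long as a camera call. They do not tell look-alikes from the thing itself.
- optics.boxes_of(camera, label): "rect" ([left, top, width, height] in pixels, round what is visible of it).
The state is a dict: "clock": time; "qpos": joint angles; "qd": joint speeds; "tau": joint torques, N m; "eef_pos": TCP position; "tool_rot": TCP orientation; "force": force on the tool from outside, world axes, zero at the start; "torque": the same for the moment, N m; "width": finger opening in mm; "gripper_force": force on a finger pad.
Only numpy, scipy, OpenCV 4.12 (cv2) and the standard library are available. Lean on these libraries where they do the work, as an engineer would, in place of code of your own. Each camera call takes 0.05 s, during which the arm holds its last target. There are 200 camera calls.

## Working session

There is one attempt and no reset: what is moved stays moved. The work goes in short steps, Python scripts to look and compute and a shell command to move; the robot and the scene stay as the last step left them, time stands still between calls to the robot, and variables do not carry over. Pictures are saved under pics/ and viewed, at most 10 in all, crops included, and the job is handed in when it is done.

```bash
mkdir -p pics; python3 - <<'E'
from cell import readout, optics
import cv2,numpy as np
s=readout.read_state();print({k:np.round(v,3).tolist() for k,v in s.items()})
ims=[]
for c in ['top','side']:
    im=optics.get_image(c);cv2.imwrite(f'pics/{c}0.png',im['color'][:,:,::-1])
    print(c,im['fovy'],im['cx'],im['cy'],np.round(im['view'],4).tolist(),[k for k in im if k not in('color',)],{k:v for k,v in im.items() if k not in('color','view')})
    for l in ['damper_rod','rod_stand','brass_drift','drift_stand','masking_tape','grease_tub']:
        print(l,[(np.round(b['rect']).tolist(),round(b['score'],2)) for b in optics.boxes_of(c,l)])
E
```

```text
{'clock': 0.0, 'qpos': [-1.273, 0.629, 0.038, 1.518, -0.027, 0.996, -0.02], 'qd': [0.001, 0.0, -0.001, 0.0, 0.0, -0.0, 0.001], 'tau': [-0.0, -56.341, 1.226, -19.344, 0.011, 0.011, -0.0], 'eef_pos': [231.029, 606.877, 230.385], 'tool_rot': [-3.14, 0.0, 2.778], 'force': [-0.976, 0.001, -0.208], 'torque': [-0.041, -0.025, 0.034], 'gripper_force': 0.0, 'width': 85.44}
top 57.31652798837989 321.14362858311466 194.9500909814696 [[-0.0177, -0.9998, 0.0021, -52.4228], [0.9938, -0.0174, 0.1096, -533.1449], [-0.1096, 0.0041, 0.994, -868.235], [0.0, 0.0, 0.0, 1.0]] ['fovy', 'cx', 'cy', 'view'] {'fovy': 57.31652798837989, 'cx': 321.14362858311466, 'cy': 194.9500909814696}
damper_rod [([316.0, 169.0, 100.0, 3.0], 0.93), ([336.0, 240.0, 52.0, 38.0], 0.56)]
rod_stand [([327.0, 160.0, 76.0, 45.0], 0.77), ([412.0, 221.0, 89.0, 58.0], 0.58)]
brass_drift [([176.0, 177.0, 51.0, 24.0], 0.65)]
drift_stand [([174.0, 172.0, 61.0, 59.0], 0.91)]
masking_tape [([284.0, 116.0, 26.0, 27.0], 0.82)]
grease_tub [([270.0, 218.0, 33.0, 29.0], 0.93)]
side 48.596760028629404 312.4634988408073 204.04984332815388 [[0.9131, -0.4077, -0.0003, -506.0146], [0.2456, 0.5496, 0.7985, -146.1108], [-0.3254, -0.7292, 0.602, -1005.4092], [0.0, 0.0, 0.0, 1.0]] ['fovy', 'cx', 'cy', 'view'] {'fovy': 48.596760028629404, 'cx': 312.4634988408073, 'cy': 204.04984332815388}
damper_rod [([330.0, 193.0, 53.0, 59.0], 0.71), ([258.0, 241.0, 28.0, 48.0], 0.69)]
rod_stand [([312.0, 195.0, 71.0, 84.0], 0.74), ([281.0, 271.0, 76.0, 115.0], 0.63)]
brass_drift [([267.0, 141.0, 26.0, 16.0], 0.5)]
drift_stand [([251.0, 137.0, 51.0, 48.0], 0.7)]
masking_tape [([352.0, 181.0, 29.0, 21.0], 0.82)]
grease_tub [([256.0, 186.0, 25.0, 36.0], 0.59)]
```

View pics/top0.png

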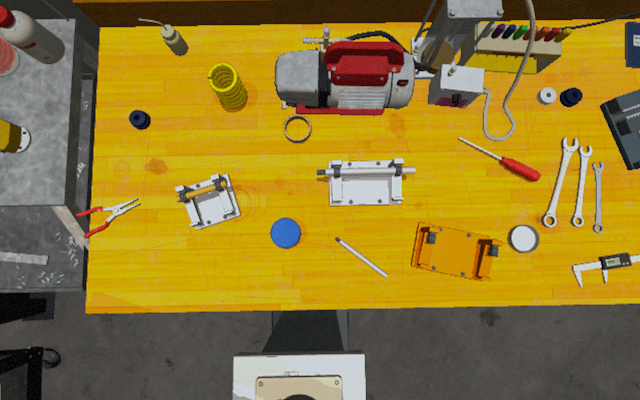

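View pics/side0.png

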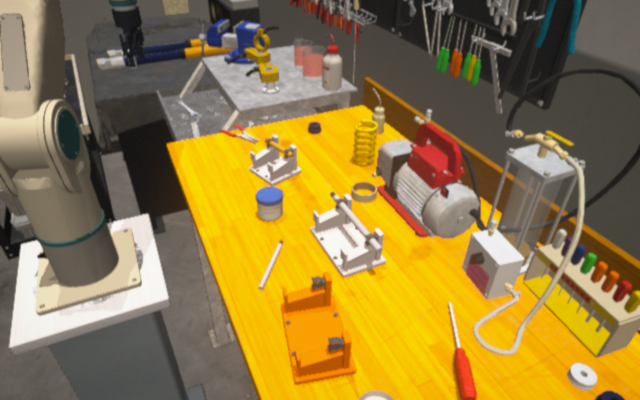

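The top view shows the steel rod in the aluminium stand at (366,172), with its threaded stub at left. Candidates for the rod are the clipped rod (366,172), a smaller loose rod on the bench (361,257), and the brass drift (201,189). The stands are silver (365,185), orange decoy (457,250) and the drift's stand (208,200). I choose the clipped rod in the silver stand and check it in a crop.

```bash
cat > h.py <<'E'
import numpy as np
def proj(im,P):
    P=np.atleast_2d(P);c=P@im['view'][:3,:3].T+im['view'][:3,3]
    f=200/np.tan(np.radians(im['fovy']/2))
    return np.c_[im['cx']+f*c[:,0]/-c[:,2], im['cy']+f*-c[:,1]/-c[:,2]]
def back(im,uv,z):
    f=200/np.tan(np.radians(im['fovy']/2));R=im['view'][:3,:3];o=-R.T@im['view'][:3,3]
    d=R.T@np.array([(uv[0]-im['cx'])/f,-(uv[1]-im['cy'])/f,-1.]);return o+d*(z-o[2])/d[2]
E
python3 - <<'E'
from h import *
from cell import optics
import cv2
a=optics.get_image('top');b=optics.get_image('side')
for n,uv,z in [('rodL',(316.5,172.5),75),('rodR',(415,171),75),('shortA',(337,238),8),('shortB',(387,276),8),('tub',(286,233),64),('tape',(297,128),24),('plateFL',(330,205),12),('plateFR',(403,205),12)]:
    print(n,back(a,uv,z).round(1))
print('side rod',back(b,(333,197),75).round(1),back(b,(381,248),75).round(1))
ca=cv2.resize(a['color'][145:220,300:430],None,fx=6,fy=6,interpolation=cv2.INTER_CUBIC)[:290*2]
cb=cv2.resize(b['color'][180:285,300:400],None,fx=5.5,fy=5.5,interpolation=cv2.INTER_CUBIC)
cv2.imwrite('pics/ca.png',ca[:,:,::-1]);cv2.imwrite('pics/cb.png',cb[:,:,::-1])
E
```

```text
rodL [580.2 -51.7  75. ]
rodR [ 579.8 -282.7   75. ]
shortA [426.4 -99.3   8. ]
shortB [ 331.7 -219.8    8. ]
tub [440.6  21.8  64. ]
tape [703.4  -4.   24. ]
plateFL [508.5 -83.5  12. ]
plateFR [ 505.3 -265.6   12. ]
side rod [578.7 -70.   75. ] [ 590.7 -278.5   75. ]
```

View pics/ca.png

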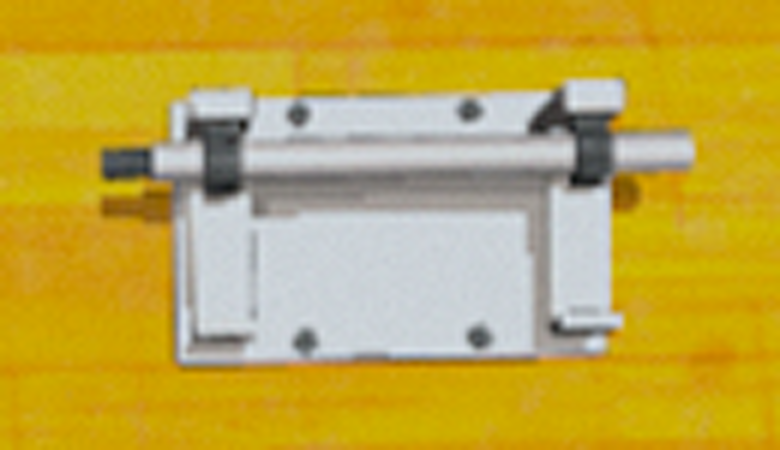

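View pics/cb.png

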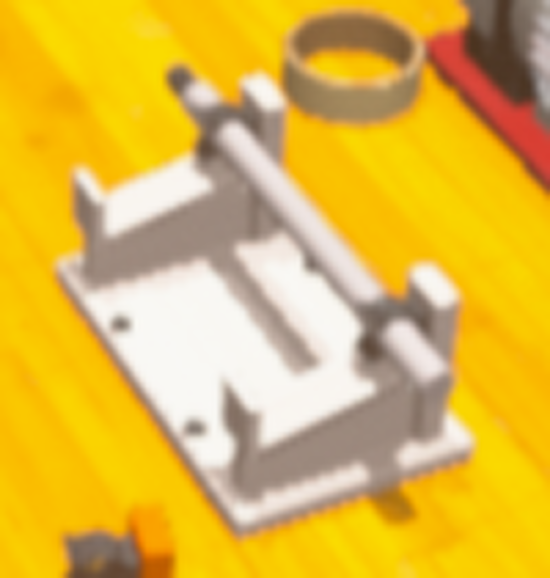

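Close crops confirm it: bare steel rod, dark threaded stub at left (top crop 125,161), dark clips at (221,155) and (590,150), lips at the front. The rod axis is at about x 583, y −282…−52, z 75; its length comes to 231 mm and its clip spacing to 144 mm, both matching the description. My plan is to straddle the rod with the fingers closing along x, grip it, pull it forward, lower it and release.

```bash
python3 -m jog '{"claw":[1,1,1,1,1,1,1,1,1,1,1,1],"xyz":[[0,0,0],[0,0,0],[0,0,0],[0,0,0],[0,0,0],[0,0,0],[0,0,0],[-0.4,0.18,0],[-0.48,0.22,0],[-0.48,0.22,0],[-0.48,0.22,0],[-0.48,0.22,0]],"twist":[[0,0,0.055],[0,0,0.055],[0,0,0.055],[0,0,0.055],[0,0,0.055],[0,0,0.055],[0,0,0.055],[0,0,0],[0,0,0],[0,0,0],[0,0,0],[0,0,0]]}'
python3 - <<'E'
from h import *
from cell import optics
a=optics.get_image('top');b=optics.get_image('side')
g=lambda x,o,k:(x+.5)/k-.5+o
for u,v in [(102,162),(694,150),(221,154),(590,148),(400,153)]: print(back(a,(g(u,300,6),g(v,145,6)),75).round(1))
for u,v in [(435,362),(183,80),(240,138),(310,222),(365,287)]: print('s',back(b,(g(u,300,5.5),g(v,180,5.5)),75).round(1))
E
```

```text
clock: 2.3
eef_pos: [337.3, 373.8, 231.6]
tool_rot: [3.141, -0.001, 1.569]
force: [0.6, 0.2, 0.3]
width: 85.6
gripper_force: 0.0
[582.4 -51.9  75. ]
[ 583.1 -283.5   75. ]
[584.8 -98.4  75. ]
[ 584.6 -242.8   75. ]
[ 583.9 -168.4   75. ]
s [ 590.4 -269.4   75. ]
s [583.7 -58.9  75. ]
s [ 587.3 -108.4   75. ]
s [ 587.4 -172.6   75. ]
s [ 587.7 -218.7   75. ]
```

```bash
python3 -m jog '{"claw":[1,1,1,1,1,1,1,1,1,1,1,1],"xyz":[[-0.49,0.225,0],[-0.49,0.225,0],[-0.49,0.225,0],[-0.49,0.225,0],[-0.49,0.225,0],[-0.49,0.225,0],[-0.49,0.225,0],[-0.49,0.225,0],[-0.49,0.225,0],[-0.49,0.225,0],[-0.49,0.225,0],[0,0,0]],"twist":[[0,0,0],[0,0,0],[0,0,0],[0,0,0],[0,0,0],[0,0,0],[0,0,0],[0,0,0],[0,0,0],[0,0,0],[0,0,0],[0,0,0]]}'
python3 - <<'E'
from h import *
from cell import optics
import cv2
a=optics.get_image('wrist');cv2.imwrite('pics/w1.png',a['color'][:,:,::-1])
for P in [(585,-54,75),(585,-284,75),(585,-169,75)]: print(proj(a,P).round(1))
E
```

```text
clock: 3.9
eef_pos: [583.8, -169.7, 231.3]
tool_rot: [3.14, 0.004, 1.562]
force: [-0.4, 0.5, 0.1]
width: 85.4
gripper_force: 0.0
[[321.8  64.4]]
[[323.2 282. ]]
[[322.6 184.1]]
```

View pics/w1.png

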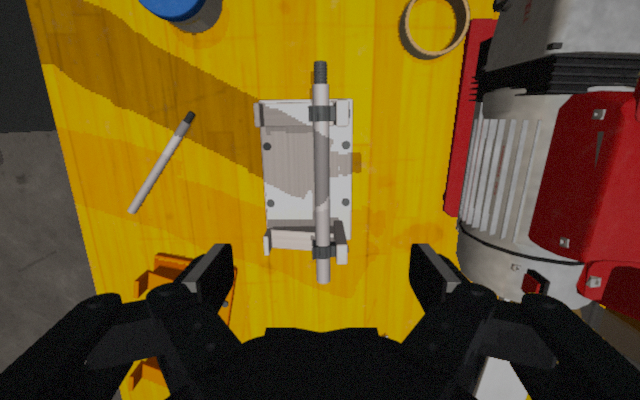

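The wrist view shows the clipped rod from (320,62) to (323,283), within 2 px of the prediction. The tape and pump are clear of the fingers. I'll descend.

```bash
python3 -m jog '{"claw":[1,1,1,1,1,1,1,1],"xyz":[[0,0.01,0.3],[0,0,0.3],[0,0,0.3],[0,0,0.3],[0,0,0.3],[0,0,0.15],[0,0,0.1],[0,0,0]],"twist":[[0,0,-0.003],[0,0,0],[0,0,0],[0,0,0],[0,0,0],[0,0,0],[0,0,0],[0,0,0]]}'
```

```text
clock: 4.95
eef_pos: [583.9, -164.0, 56.3]
tool_rot: [-3.141, -0.0, 1.578]
force: [-0.2, -0.1, 0.0]
width: 85.1
gripper_force: 0.0
```

```bash
python3 -m jog '{"claw":[0.5,0.3,0.15,0.15,0.15,0.1,0.1,0.1],"xyz":[[0,0,0],[0,0,0],[0,0,0],[0,0,0],[0,0,0],[0,0,0],[0,0,0],[0,0,0]],"twist":[[0,0,0],[0,0,0],[0,0,0],[0,0,0],[0,0,0],[0,0,0],[0,0,0],[0,0,0]]}'
```

```text
clock: 5.95
eef_pos: [584.6, -164.5, 56.6]
tool_rot: [3.14, 0.0, 1.578]
force: [3.2, 1.3, 2.7]
width: 13.9
gripper_force: 58.4
```

```bash
python3 -m jog '{"claw":[0.1,0.1,0.1,0.1,0.1,0.1,0.1,0.1],"xyz":[[0,-0.06,0],[0,-0.08,0],[0,-0.08,0],[0,-0.08,0],[0,-0.1,0],[0,-0.1,0],[0,0,0],[0,0,0]],"twist":[[0,0,0],[0,0,0],[0,0,0],[0,0,0],[0,0,0],[0,0,0],[0,0,0],[0,0,0]]}'
python3 - <<'E'
from h import *
from cell import optics
import cv2
a=optics.get_image('top');b=optics.get_image('side')
ca=cv2.resize(a['color'][140:230,300:430],None,fx=3,fy=3,interpolation=cv2.INTER_CUBIC)
cb=cv2.resize(b['color'][170:300,290:410],None,fx=3,fy=3,interpolation=cv2.INTER_CUBIC)
o=np.zeros((400,760,3),np.uint8);o[:270,:390]=ca;o[:390,395:755]=cb
cv2.imwrite('pics/p2.png',o[:,:,::-1])
E
```

```text
clock: 6.95
eef_pos: [533.9, -164.9, 56.3]
tool_rot: [3.141, 0.0, 1.577]
force: [1.1, -0.5, -3.0]
width: 13.7
gripper_force: 62.0
```

View pics/p2.png

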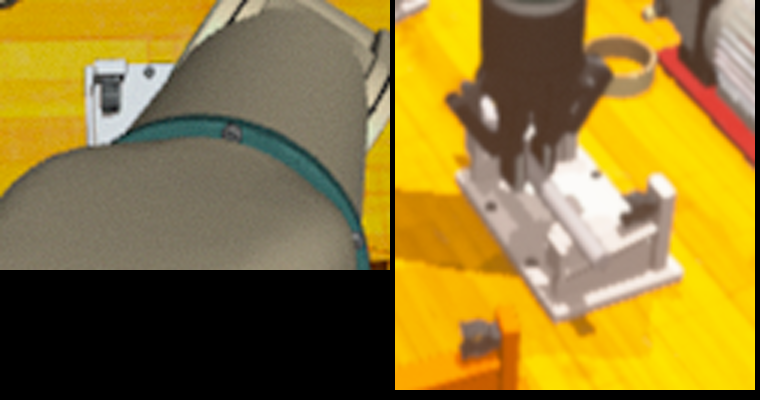

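The side view shows the rod out of both clips, level in the fingers over the rails (right end near (600,255)); the force reading (3 N down) is just its weight. I'll lower it and release.

```bash
python3 -m jog '{"claw":[0.1,0.1,0.1,0.1,0.1],"xyz":[[0,-0.01,0.06],[0,0,0.06],[0,0,0.05],[0,0,0],[0,0,0]],"twist":[[0,0,0],[0,0,0],[0,0,0],[0,0,0],[0,0,0]]}'
```

```text
clock: 7.68
eef_pos: [532.9, -164.8, 39.2]
tool_rot: [-3.142, 0.0, 1.578]
force: [-0.8, 0.4, -3.1]
width: 14.0
gripper_force: 62.0
```

```bash
python3 -m jog '{"claw":[0.3,0.5,0.8,1,1,1,1,1,1,1,1,1],"xyz":[[0,0,0],[0,0,0],[0,0,0],[0,0,0],[0,0,0],[0,0,0],[0,0,-0.2],[0,0,-0.3],[0,0,-0.4],[0,0,-0.4],[0,0,-0.4],[0,0,0]],"twist":[[0,0,0],[0,0,0],[0,0,0],[0,0,0],[0,0,0],[0,0,0],[0,0,0],[0,0,0],[0,0,0],[0,0,0],[0,0,0],[0,0,0]]}'
python3 - <<'E'
from h import *
from cell import optics
import cv2
a=optics.get_image('wrist');b=optics.get_image('side')
cb=cv2.resize(b['color'][170:300,290:410],None,fx=3,fy=3,interpolation=cv2.INTER_CUBIC)
o=np.zeros((400,800,3),np.uint8);o[:,:430]=a['color'][:,100:530];o[:390,435:795]=cb
cv2.imwrite('pics/p3.png',o[:,:,::-1])
for P in [(531,-53,54),(531,-283,54),(531,-168,54)]: print((proj(a,P)-[100,0]).round(1),((proj(b,P)-[290,170])*3+[435,0]).round(0))
E
```

```text
clock: 9.18
eef_pos: [534.7, -165.6, 212.3]
tool_rot: [3.135, 0.002, 1.578]
force: [-0.2, -0.0, -0.8]
width: 85.1
gripper_force: 0.0
[[217.6  68.7]] [[503. 104.]]
[[216.7 283.9]] [[636. 283.]]
[[217.1 186.9]] [[564. 186.]]
```

View pics/p3.png

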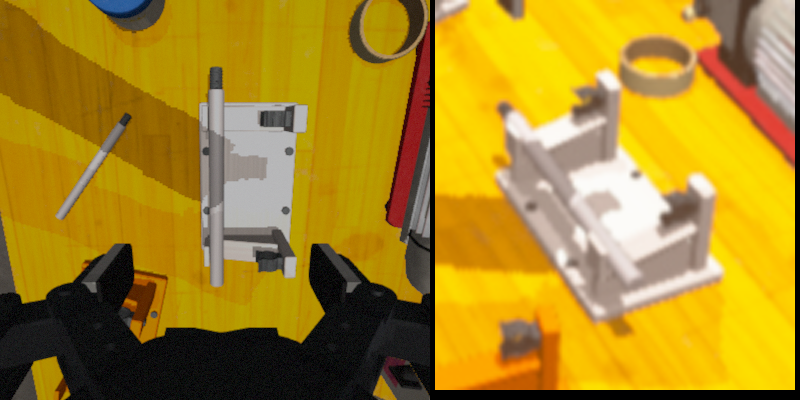

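The wrist view shows the rod across both rails at the lips, from (216,67) to (217,287). The predicted rest position was (217,69) to (217,284). The fingers are clear of it, and the tape, tub and loose rod have not moved. I'll hand in.

```bash
python3 -c "
from cell import order
print(order.finish_job())"
```

```text
the job is handed in; nothing more can be done
None
```

The damper rod is out of both clips and lies across both rails against the front lips; the arm never approached the drift, tape or tub, and I handed the job in with the gripper clear, at about 9 s on the robot's clock.

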